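# Load the sample cassette under the drag spring

## Task

With the fingertips, press the blue sample cassette down hard against its sprung platform and, keeping it pressed down, slide it along its track under the yellow bridge and the drag spring until it is fully home against the red end stop and the platform has popped up behind it. Then back away. Do not lift the cassette out of its track, and leave the spare cassette, the glassware and the other containers where they stand.

Things in the scene. Friction and masses are not known exactly. Their poses are not given: they have to be found in the camera images.
- loader: aluminium cassette loader fixed on the bench, 255 x 115 mm. Origin: at bench height under the middle of the track. The cassette travels along its +x; z up. Side rails: inner faces 59 mm apart, outer 81 mm, tops 35 mm above the bench. The white sprung platform spans x -120 to -9 mm, the fixed white floor (22 mm above the bench) x -8 to 115 mm. Slick track (friction about 0.2), open at -x.
- bridge (a point): middle of the underside of the yellow bridge bar across the track: loader x = 65 mm, 39 mm above the bench. The bar spans x 60 to 70 mm, its top is 54 mm above the bench. The raised cassette (top 45 mm above the bench) butts against it; pressed fully down (top 36 mm) it passes under with 3 mm to spare.
- stop (a point): middle of the foot of the red end stop's face: loader x = 115 mm, 22 mm above the bench; the stop is 44 mm high over the bench
- cassette: blue plastic cassette 120 (x) x 56 (y) x 14 mm high, about 0.14 kg, loose. Origin: centre of its underside; x to its nose, along the loader's +x. Starts on the raised platform, underside 31 mm above the bench, nose 18 to 38 mm short of the bridge. Fully home: nose at the stop, origin at loader x = 55 mm, z = 22 mm; its tail is then 4 mm past the platform, which springs up and locks it in.
- press_pad (a point): centre of the black thumb pad (34 x 46 mm) on the cassette's top, at x = -40, z = 14 mm of the cassette: press here. In front of it a white ridge across the top (cassette x -22 to -16 mm, 46 mm wide, 5 mm high) gives the fingertips something to push against; with the cassette home the ridge is still 21 mm short of the bridge.
- platform (a joint): how far the sprung platform is pressed down, m: 0 = up (top 31 mm above the bench, even with the cassette resting on it), 0.009 = fully down on its hard stop, level with the fixed floor. Its spring pushes up with about 6 N at the top and 11 N at the bottom.
- drag_spring (a joint): lift of the steel leaf spring beyond the bridge, rad: 0 = resting, its curled tip 30 mm above the bench at loader x = 104 mm; about 0.18 with the cassette under it, when it presses the cassette down with about 8 N. The sliding cassette's nose lifts it by itself.
- spare_cassette: bystander: green cassette of the same shape, lying on the bench about 125 mm to the side of the loader (its -y side); origin at the centre of its underside
- sample_jar: bystander: small jar, 44 mm across, 55 mm high, on the bench at the loader's -y side; origin at the centre of its underside
- dish: bystander: small white ceramic bowl, 64 mm across, 22 mm high, on the bench at the loader's +y side; origin at the centre of its underside
- flask_a: bystander: small glass volumetric flask with a blue stopper, 121 mm tall, bulb 62 mm across; origin at the centre of its underside
- flask_b: bystander: small glass volumetric flask with a red stopper, 121 mm tall, bulb 62 mm across; origin at the centre of its underside
- flask_c: bystander: small glass volumetric flask with a yellow stopper, 121 mm tall, bulb 62 mm across; origin at the centre of its underside
- wash_bottle: bystander: white plastic bottle with a red cap, 66 mm across, 130 mm tall; origin at the centre of its underside
There are look-alikes about, which are no part of the job. What is shaped like the cassette but orange or pink is not meant.

How it is judged:
On the way, in this order (a step that is already met when the one before it is completed fails the run):
1. the cassette is pressed down on its platform, before the bridge (value of joint platform above 0.0055 m and x of cassette in the frame of loader below 0.002 m and contact force between the fingers and cassette above 2 N), for 0.1 s.
2. pressed down, its nose has slid under the bridge and lifts the drag spring (x of cassette in the frame of loader above 0.02 m and value of joint drag_spring above 0.05 rad and value of joint platform above 0.003 m and contact force between the fingers and cassette above 2 N), for 0.05 s.
At the end, for the whole second after the job is handed in: the cassette lies flat on the fixed floor (within 2.5 mm), under the drag spring, at rest, its nose within 4.5 mm of the end stop, and the platform is up again behind it (within 2 mm of its top position) (x of cassette in the frame of loader between 0.0505 and 0.0575 m and z of cassette in the frame of loader between 0.02 and 0.0245 m and y of cassette in the frame of loader between -0.004 and 0.004 m and angle between cassette's own z axis and vertical below 0.04 rad and value of joint platform below 0.002 m and value of joint drag_spring above 0.1 rad and linear speed of cassette below 0.01 m/s); the robot touches nothing.
It fails at once if the cassette is lifted out of its track (more than 15 mm above where it first lay) (z of cassette in the frame of loader above 0.046 m).
It fails at once if a bystander is moved by more than 20 mm or tipped over (distance of any of spare_cassette, sample_jar, dish, flask_a, flask_b, flask_c, wash_bottle from where it was at the start of the episode above 0.02 m or angle between any of spare_cassette, sample_jar, dish, flask_a, flask_b, flask_c, wash_bottle's own z axis and vertical above 0.4 rad).
It also fails if it takes over 38 s, if anything falls off the work surface, if the arm or the gripper's body presses on something with over 40 N, if the wrist force passes 120 N, or if a joint passes its speed limit or range.

## Robot

A 6-joint arm with a two-finger parallel gripper is mounted at the origin on the work surface. World frame = base frame: x ahead of the robot, y to its left, z up, the work surface at z = 0. Lengths are in m, angles in rad, forces in N, time in s.
With the tool pointing down it reaches from about 0.375 to 0.9 m from the base axis. Payload 3.1 kg.
Tool frame: the origin (TCP) lies at the very end of the fingers, on their centre line; the grasp point (between the pads) lies 19 mm behind it; z points along the fingers, y is the direction in which the jaws open and shut (so a half turn about z gives the same grasp; the last joint's range is limited). The gripper opens to 85 mm and grips with 20 to 120 N. Pads are 22 mm wide; open, the fingers measure 114 mm over their backs; the gripper's body (76 mm by 85 mm) begins 54 mm behind the grasp point. The pads swing forward as they close: fully open they stand 13 mm farther back than shut.
Start: joints at [0.929, 0.527, 1.433, -0, 1.181, -0.178], TCP at [0.279, 0.559, 0.209] pointing down, gripper open.
Joint ranges: [-3.08, 3.08], [-0.75, 2.2], [0.22, 2.44], [-1.43, 4.57], [0, 2.65], [-2.85, 2.85]. Speed limits (rad/s): [2.79, 2.79, 3.14, 3.14, 3.14, 3.14].

## Interface

Orientations are given as a unit quaternion [x, y, z, w].
In Python, from station import * gives the robot as it stands.
- The arm moves only by the tool jog_arm, never from a script. Its argument "motion" is a list of rows, each a list of 5 numbers: the shift along the world's x, y, z in cm, then the turn about the world's z in degrees, then the closure in counts, from 0 (fully open) to 255 (shut). In form: [[tx, ty, tz, yaw, jaw], ...]. A call has 1 to 10 rows; each row shifts and turns the pose as measured when the row begins; what a row does not reach is not made up. A row lasts 1/12 s, in which the tool goes at most 41.7 mm and 7.16 degrees, less where a joint would pass 70% of its speed; a pose out of reach is approached as far as the arm can. A call with a gripper value outside its range is refused whole. The fingers move at their own pace and stop on an object; "squeeze" is the grip in N (left out, the last holds). Time passes only in rows, so rows that do not move let the fingers close. It gives the time, the measured TCP pose, the force and the opening at its end, in the units of the state.
- sense(): the state, without advancing time (a new reading comes with each control period).
- snapshot(name): name is "scene" or "top" or "wrist"; returns a dict with "img" (480x640x3 uint8, red, green, blue), "depth" (480x640 float32, m along the optical axis (not along the pixel's ray), 0 where there is no reading), "intrinsics" (3x3 intrinsics, pixels), "eye" and "attitude" of the camera in the world. Camera axes: x right, y down, z forward; pixel columns grow to the right and rows downward; lengths in m; the calibration is good to about 2 mm. A picture is of the moment at which its call begins.
- sign_off(): hands the job in, once; it reports no verdict.
The state is a dict: "t": time; "q": joint angles; "qd": joint speeds; "tau": joint torques, N m; "tcp_pos": TCP position; "tool_rot": TCP orientation; "force": force on the tool from outside, world axes, zero at the start; "ft_torque": the same for the moment, N m; "finger_gap": opening from 0.0 (shut) to 1.0 (fully open).
Only numpy, scipy, OpenCV 4.12 (cv2) and the standard library are available. Lean on these libraries where they do the work, as an engineer would, in place of code of your own. Each camera call takes 0.05 s, during which the arm holds its last target.

## Working session

There is one attempt and no reset: what is moved stays moved. The work goes in short steps, Python scripts to look and compute and a tool call to move; the robot and the scene stay as the last step left them, time stands still between calls to the robot, and variables do not carry over. Pictures are saved under pics/ and viewed, and the job is handed in when it is done.

Besides the shell and the picture viewer there is one more tool, called after "Emit:" as name([rows], argument=value, ...), one row to a line, values as JSON. jog_arm: Moves the arm, as the interface text tells. Its arguments: {"type":"object","properties":{"motion":{"type":"array","items":{"type":"array","items":{"type":"number"}}},"squeeze":{"type":"number"}},"required":["motion"]}

```bash
ls; mkdir -p pics; python3 - <<'E'
from station import *
import cv2,numpy as np
s=sense();print(s['t'],s['tcp_pos'],s['tool_rot'],s['force'],s['finger_gap'])
for n in ['scene','top']:
    d=snapshot(n);cv2.imwrite(f'pics/{n}0.png',d['img'][:,:,::-1]);np.savez(f'pics/{n}0.npz',**d)
    print(n,d['intrinsics'],d['eye'],d['attitude'])
E
```

```text
pics
0.0 [0.27853408 0.5586448  0.20833992] [ 2.29318855e-01  9.73350745e-01 -1.00351520e-03 -4.28440374e-04] [ 0.66761495 -0.02559621  0.13209429] 0.9979408975074029
scene [[462.42893961   0.         323.01418314]
 [  0.         462.42893961 239.91042496]
 [  0.           0.           1.        ]] [1.00822333 0.76406905 0.86019826] [ 0.24442264  0.88207565 -0.3870441  -0.11134178]
top [[549.75115377   0.         322.76418555]
 [  0.         549.75115377 238.62236185]
 [  0.           0.           1.        ]] [ 0.43410042 -0.00346029  1.42321739] [ 0.71706033 -0.69578819  0.02548284 -0.03246389]
```

View pics/scene0.png

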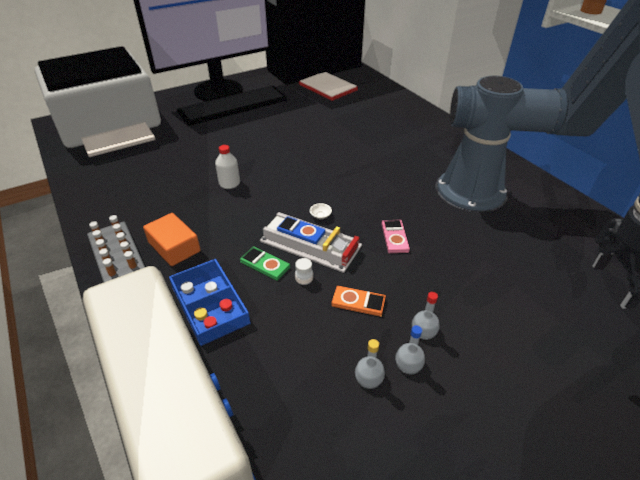

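View pics/top0.png

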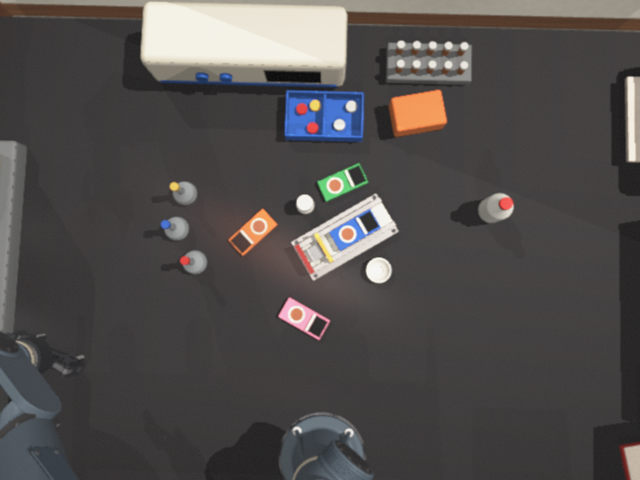

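The scene view shows the blue cassette in the loader at about (302,230), with the yellow bridge at (331,238) and the red stop at (350,248). Look-alikes in the top view:
- Green spare at (342,183)
- Orange at (253,232)
- Pink at (304,318)
- Blue cassette in the loader at (357,229), which is the one I want

Next I'll check that choice in a close crop and measure.

```bash
cat > h.py <<'E'
import numpy as np,cv2
from scipy.spatial.transform import Rotation as R
def cloud(d):
    K=d['intrinsics'];z=d['depth'];v,u=np.mgrid[:480,:640]
    p=np.stack([(u-K[0,2])/K[0,0]*z,(v-K[1,2])/K[1,1]*z,z],-1)
    return p@R.from_quat(d['attitude']).as_matrix().T+d['eye']
def proj(d,P):
    p=(np.atleast_2d(P)-d['eye'])@R.from_quat(d['attitude']).as_matrix()
    q=p@d['intrinsics'].T
    return q[:,:2]/q[:,2:]
def ray(d,u,v,z):
    K=d['intrinsics'];r=R.from_quat(d['attitude']).as_matrix()@np.array([(u-K[0,2])/K[0,0],(v-K[1,2])/K[1,1],1])
    return d['eye']+r*(z-d['eye'][2])/r[2]
def masks(img):
    h=cv2.cvtColor(img,cv2.COLOR_RGB2HSV);H,S,V=[h[...,i].astype(int) for i in range(3)]
    return dict(blue=(H>100)&(H<125)&(S>150)&(V>60),yellow=(H>20)&(H<33)&(S>120)&(V>100),red=((H<6)|(H>174))&(S>150)&(V>80),green=(H>45)&(H<80)&(S>150)&(V>60))
E
python3 - <<'E'
from h import *
for n,(x0,y0,w,h) in dict(top=(270,180,150,112),scene=(240,195,150,112)).items():
    d=dict(np.load(f'pics/{n}0.npz'));
    cv2.imwrite(f'pics/{n}crop0.png',cv2.resize(d['img'][y0:y0+h,x0:x0+w,::-1],None,fx=5,fy=5,interpolation=cv2.INTER_CUBIC))
    P=cloud(d);m=masks(d['img']);box=np.zeros((480,640),bool);box[y0:y0+h,x0:x0+w]=1
    for k in m:
        a=m[k]&box&(d['depth']>0)
        if a.sum()>5:
            v,u=np.nonzero(a);print(n,k,a.sum(),'px',u.mean().round(1),v.mean().round(1),'xyz',np.median(P[a],0).round(4),P[a][:,2].min().round(3),P[a][:,2].max().round(3))
    bench=box&(P[...,2]<0.012)&(P[...,2]>-.012);print('bench z',np.median(P[bench][:,2]))
E
```

```text
top blue 299 px 348.8 233.0 xyz [ 0.5626 -0.053   0.0443] 0.036 0.054
top yellow 90 px 323.3 247.6 xyz [0.5231 0.0105 0.0531] 0.045 0.063
top red 70 px 303.6 257.6 xyz [0.4993 0.0588 0.0436] 0.035 0.05
bench z 0.00010416950191194374
scene blue 369 px 299.2 237.8 xyz [ 0.5742 -0.0397  0.0439] 0.011 0.049
scene yellow 123 px 330.8 237.4 xyz [0.5241 0.0146 0.0536] 0.0 0.059
scene red 187 px 350.3 248.8 xyz [0.4956 0.066  0.0429] 0.0 0.049
scene green 14 px 269.9 271.1 xyz [0.7008 0.0137 0.0072] 0.0 0.013
bench z 0.0007980932871419766
```

View pics/topcrop0.png

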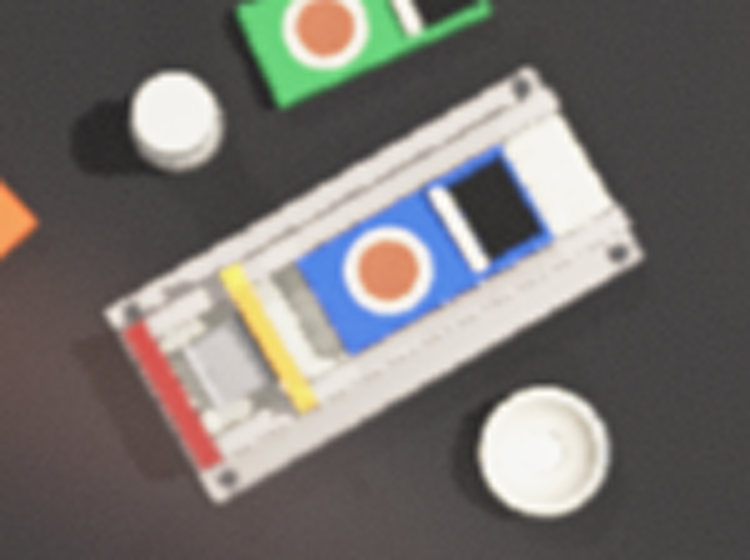

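View pics/scenecrop0.png

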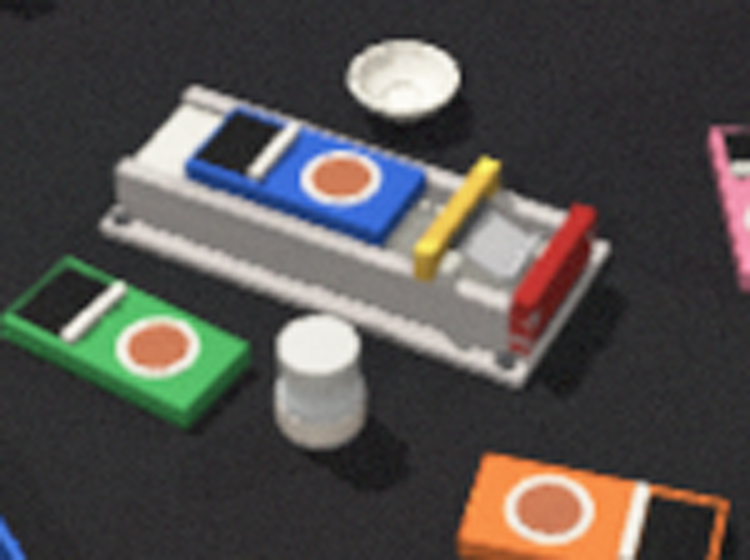

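The crops confirm it: the blue cassette has its black pad at the tail (crop 500,205), its ridge in front, and its nose facing the yellow bridge and red stop. Next I'll fit the loader frame from its corners and parts.

```bash
python3 - <<'E'
from h import *
d=dict(np.load('pics/top0.npz'))
c=[(107,314),(218,502),(645,258),(530,67)]
for z in (0.0,0.006):
    P=np.array([ray(d,270+(a+.5)/5-.5,180+(b+.5)/5-.5,z) for a,b in c])
    print(z,P[:,:2].round(4).tolist(),'L',np.linalg.norm(P[3]-P[0]).round(4),np.linalg.norm(P[2]-P[1]).round(4),'W',np.linalg.norm(P[1]-P[0]).round(4),np.linalg.norm(P[2]-P[3]).round(4),'c',P.mean(0)[:2].round(4))
    e=(P[0]+P[1]-P[2]-P[3]);print(np.degrees(np.arctan2(e[1],e[0])))
Q=dict(stopTop=((172,396),.044),bridge=((268,338),.054),ridge=((459,228),.050),pad=((498,205),.045),nose=((318,308),.045),tail=((527,193),.045))
for k,((a,b),z) in Q.items(): print(k,ray(d,270+(a+.5)/5-.5,180+(b+.5)/5-.5,z).round(4))
E
```

```text
0.0 [[0.5385, 0.0946], [0.4429, 0.0338], [0.576, -0.1839], [0.6745, -0.122]] L 0.2557 0.2552 W 0.1133 0.1163 c [ 0.558  -0.0444]
121.78025161960414
0.006 [[0.5381, 0.0941], [0.4429, 0.0336], [0.5754, -0.1832], [0.6735, -0.1215]] L 0.2546 0.2541 W 0.1128 0.1159 c [ 0.5575 -0.0442]
121.78025161960414
stopTop [0.495  0.0574 0.044 ]
bridge [0.5249 0.01   0.054 ]
ridge [ 0.5834 -0.0841  0.05  ]
pad [ 0.5962 -0.1037  0.045 ]
nose [ 0.5414 -0.0145  0.045 ]
tail [ 0.6027 -0.1182  0.045 ]
```

Emit:
jog_arm([
  [1.6,-3.4,0,-1.8,255],
  [1.6,-3.4,0,-1.8,255],
  [1.6,-3.4,0,-1.8,255],
  [1.6,-3.4,0,-1.8,255],
  [1.6,-3.4,0,-1.8,255],
  [1.6,-3.4,0,-1.8,255],
  [1.6,-3.4,0,-1.8,255],
  [1.6,-3.4,0,-1.8,255],
  [1.6,-3.4,0,-1.8,255],
  [1.6,-3.4,0,-1.8,255],
], squeeze=30)

```text
t: 0.93
tcp_pos: [0.4362, 0.2105, 0.2045]
tool_rot: [0.378, 0.926, -0.001, -0.003]
force: [1.1, 0.1, 0.2]
finger_gap: 0.001
```

Emit:
jog_arm([
  [2,-3.5,0,-1.8,255],
  [2,-3.5,0,-1.8,255],
  [2,-3.5,0,-1.8,255],
  [2,-3.5,0,-1.8,255],
  [2,-3.5,0,-1.8,255],
  [2,-3.5,0,-1.8,255],
  [2,-3.5,0,-1.8,255],
  [1.5,-3,0,-1.2,255],
  [1,-2,0,0,255],
  [0,0,0,0,255],
])

```text
t: 1.77
tcp_pos: [0.6056, -0.1074, 0.2014]
tool_rot: [0.497, 0.868, -0.002, -0.004]
force: [0.5, 0.0, -0.4]
finger_gap: 0.001
```

```bash
python3 - <<'E'
from station import *
from h import *
d=snapshot('wrist');cv2.imwrite('pics/w1.png',d['img'][:,:,::-1]);np.savez('pics/w1.npz',**d)
s=sense();print(s['t'],s['tcp_pos'],R.from_quat(s['tool_rot']).as_matrix().round(3).tolist(),d['eye'],d['attitude'],d['intrinsics'][0],s['force'],s['q'])
E
```

```text
1.8167 [ 0.60417293 -0.10554083  0.20102673] [[-0.507, 0.862, -0.01], [0.862, 0.507, 0.002], [0.007, -0.007, -1.0]] [ 0.56335385 -0.03497469  0.36561777] [0.9518801  0.25920527 0.03985505 0.1585827 ] [403.76137522   0.         320.24696477] [-0.23303885  0.27725576 -1.15972847] [-3.54308935e-01  5.25205353e-01  1.46346121e+00 -1.27199637e-03
  1.16311904e+00 -8.85326984e-01]
```

View pics/w1.png

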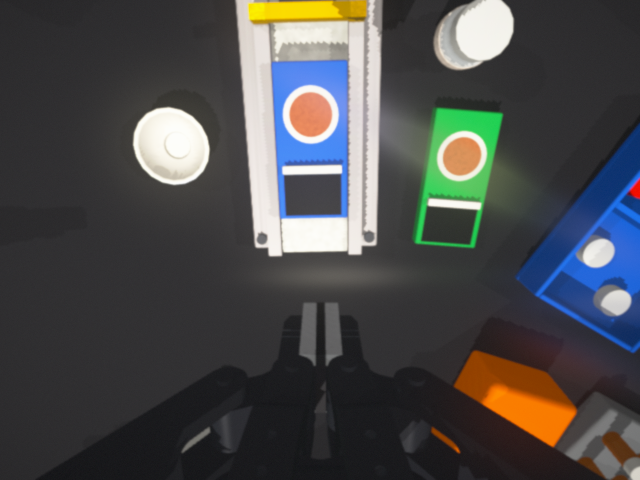

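The wrist view shows the cassette in the track: nose edge at row 61, ridge at (312,170), pad at (313,195), tail at row 217, bridge at (307,11). The green spare at (460,175) and the dish at (172,146) are clear of the track. Next I'll measure from here and cross-check against the top view and depth.

```bash
python3 - <<'E'
from h import *
d=dict(np.load('pics/w1.npz'));P=cloud(d)
for k,(u,v,z) in dict(noseL=(273,61,.045),noseR=(348,61,.045),tailL=(281,217,.045),tailR=(346,217,.045),ridgeL=(283,175,.045),ridgeR=(342,175,.045),pad=(313,197,.045),brL=(249,20,.054),brR=(366,17,.054)).items():
    print(k,ray(d,u,v,z).round(4),'depth',np.median(P[v-2:v+3,u-2:u+3].reshape(-1,3),0).round(4))
m=masks(d['img'])
b=m['blue'].copy();b[:,400:]=0;b[:55]=0
n,l,st,c=cv2.connectedComponentsWithStats(b.astype(np.uint8));i=1+st[1:,4].argmax()
# cassette extents: hull corners
cnt=cv2.findContours((l==i).astype(np.uint8),0,2)[0][0];ap=cv2.minAreaRect(cnt);box=cv2.boxPoints(ap);print(box)
W=np.array([ray(d,*q,.045) for q in box]);print(W.round(4).tolist(),[np.linalg.norm(W[j]-W[j-1]).round(4) for j in range(4)])
# outer/inner rail edges: fit depth top 35mm plane pts
print('z pad',np.median(P[185:210,295:330,2]),'platform',np.median(P[225:245,295:330,2]),'floor',np.median(P[40:52,290:330,2]),'railL',np.median(P[100:200,255:262,2]),'railR',np.median(P[100:200,358:366,2]))
ins=[(0.5592,-0.0453)]
# cross check: wrist rays vs top rays: pad
E
```

```text
noseL [ 0.5176 -0.0291  0.045 ] depth [ 0.5145 -0.0289  0.0242]
noseR [ 0.5647 -0.0014  0.045 ] depth [5.648e-01 1.000e-04 3.390e-02]
tailL [ 0.5791 -0.1297  0.045 ] depth [ 0.5795 -0.1304  0.0436]
tailR [ 0.6252 -0.1026  0.045 ] depth [ 0.6273 -0.1051  0.0313]
ridgeL [ 0.5639 -0.0985  0.045 ] depth [ 0.5639 -0.0985  0.0449]
ridgeR [ 0.6044 -0.0747  0.045 ] depth [ 0.6043 -0.0746  0.0447]
pad [ 0.5934 -0.1018  0.045 ] depth [ 0.5935 -0.102   0.0445]
brL [ 0.4923 -0.0147  0.054 ] depth [ 0.4825 -0.013   0.0083]
brR [0.5608 0.0275 0.054 ] depth [0.5607 0.0287 0.0446]
[[271.8823    61.821594]
 [345.97714   60.606934]
 [348.52365  215.94223 ]
 [274.4288   217.15689 ]]
[[0.5171, -0.03, 0.045], [0.5633, -0.0019, 0.045], [0.6265, -0.1007, 0.045], [0.5745, -0.1326, 0.045]] [np.float64(0.1176), np.float64(0.0541), np.float64(0.1173), np.float64(0.061)]
z pad 0.044804481229559046 platform 0.030221259804169842 floor 0.02127673243343703 railL 0.007330091190716592 railR 0.03350781767705596
```

```bash
python3 - <<'E'
from h import *
d=dict(np.load('pics/w1.npz'))
cv2.imwrite('pics/w1crop.png',cv2.resize(d['img'][0:260,220:400,::-1],None,fx=2.3,fy=2.3,interpolation=cv2.INTER_CUBIC))
E
```

```text
(no output)
```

View pics/w1crop.png

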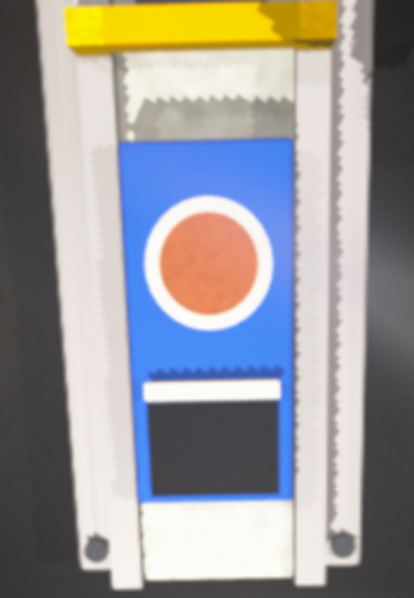

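Wrist rays, wrist depth and the top view agree within about 2 mm:
- Ridge rear face: (0.584, −0.087)
- Pad: (0.593, −0.102), top at z = 0.045
- Platform: z = 0.030
- Track direction: about 121.4°

I'll press at about (0.592, −0.099), 14 mm behind the ridge face.

Emit:
jog_arm([
  [-0.4,0.2,-2.5,0.9,255],
  [-0.4,0.2,-3,0,255],
  [-0.4,0.2,-3,0,255],
  [0,0,-2.5,0,255],
  [0,0,-1.5,0,255],
  [0,0,0,0,255],
  [0,0,0,0,255],
])

```text
t: 2.4
tcp_pos: [0.5866, -0.0917, 0.0722]
tool_rot: [0.488, 0.873, -0.0, -0.008]
force: [1.0, 0.1, 0.7]
finger_gap: -0.002
```

```bash
python3 - <<'E'
from station import *
from h import *
d=snapshot('wrist');cv2.imwrite('pics/w2.png',d['img'][:,:,::-1]);np.savez('pics/w2.npz',**d)
s=sense();print(s['t'],s['tcp_pos'],R.from_quat(s['tool_rot']).as_matrix().round(3).tolist(),s['force'])
E
```

```text
2.45 [ 0.58639413 -0.09152346  0.07239394] [[-0.524, 0.852, -0.014], [0.852, 0.524, 0.007], [0.013, -0.008, -1.0]] [-1.1073949  -0.50394678  0.17620759]
```

View pics/w2.png

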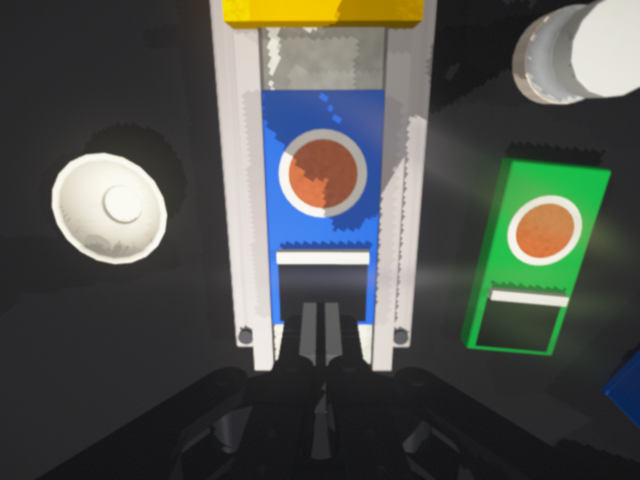

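The fingertips at (320,303) are centred across the pad at (323,290). They sit about 9 mm too far forward, so I'll correct that and lower to just above the pad.

Emit:
jog_arm([
  [0.3,-0.4,-0.7,0,255],
  [0.3,-0.4,-0.7,0,255],
  [0,0,0,0,255],
  [0,0,0,0,255],
])

```text
t: 2.78
tcp_pos: [0.596, -0.1001, 0.0615]
tool_rot: [0.487, 0.873, 0.0, -0.004]
force: [0.7, 0.0, -0.3]
finger_gap: -0.002
```

```bash
python3 - <<'E'
from station import *
from h import *
d=snapshot('wrist');cv2.imwrite('pics/w3.png',d['img'][:,:,::-1]);np.savez('pics/w3.npz',**d)
s=sense();print(s['t'],s['tcp_pos'],R.from_quat(s['tool_rot']).as_matrix().round(3).tolist(),s['force'])
for k,(u,v) in dict(tip=(320,303)).items(): pass
print('tip px',proj(d,s['tcp_pos']), 'pad pt',proj(d,[.592,-.099,.045]),'ridge',proj(d,[.5842,-.0866,.045]))
E
```

```text
2.8333 [ 0.59609905 -0.1002169   0.06151463] [[-0.525, 0.851, -0.006], [0.851, 0.525, 0.004], [0.007, -0.003, -1.0]] [ 0.39807746 -0.09155155 -0.11664529]
tip px [[321.95744441 298.33184457]] pad pt [[316.10509496 276.94160979]] ridge [[315.74111272 248.74656706]]
```

View pics/w3.png

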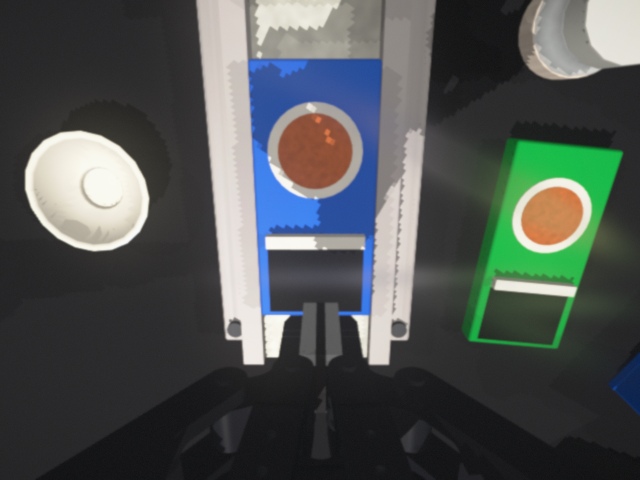

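Emit:
jog_arm([
  [-0.4,0.1,-0.5,0,255],
  [0,0,-0.5,0,255],
  [0,0,0,0,255],
])

```text
t: 3.08
tcp_pos: [0.5927, -0.0998, 0.052]
tool_rot: [0.487, 0.873, 0.0, -0.002]
force: [0.1, -0.3, -0.7]
finger_gap: -0.003
```

Emit:
jog_arm([
  [0,0,-0.5,0,255],
  [0,0,-0.5,0,255],
  [0,0,-0.5,0,255],
])

```text
t: 3.33
tcp_pos: [0.593, -0.0999, 0.0366]
tool_rot: [0.487, 0.873, 0.001, -0.001]
force: [0.8, 0.6, 0.3]
finger_gap: -0.005
```

```bash
python3 - <<'E'
from station import *
from h import *
d=snapshot('wrist');cv2.imwrite('pics/w4.png',d['img'][:,:,::-1]);np.savez('pics/w4.npz',**d)
s=sense();print(s['t'],s['tcp_pos'],s['force'],s['ft_torque'],s['tau'])
d=snapshot('scene');cv2.imwrite('pics/s4.png',cv2.resize(d['img'][170:290,220:380,::-1],None,fx=5,fy=5,interpolation=cv2.INTER_CUBIC))
E
```

```text
3.3833 [ 0.59213318 -0.09962231  0.03550036] [-0.8628665   0.71089737 -0.00107372] [ 0.00952542 -0.02504378 -0.06564829] [ 8.60715844e-02 -4.86823046e+01 -1.20250842e+01  9.56291857e-03
 -8.91557964e-02 -8.26200335e-05]
```

View pics/w4.png

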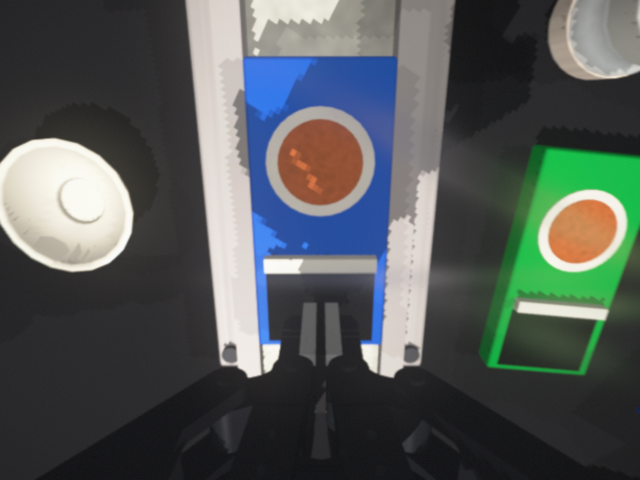

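View pics/s4.png

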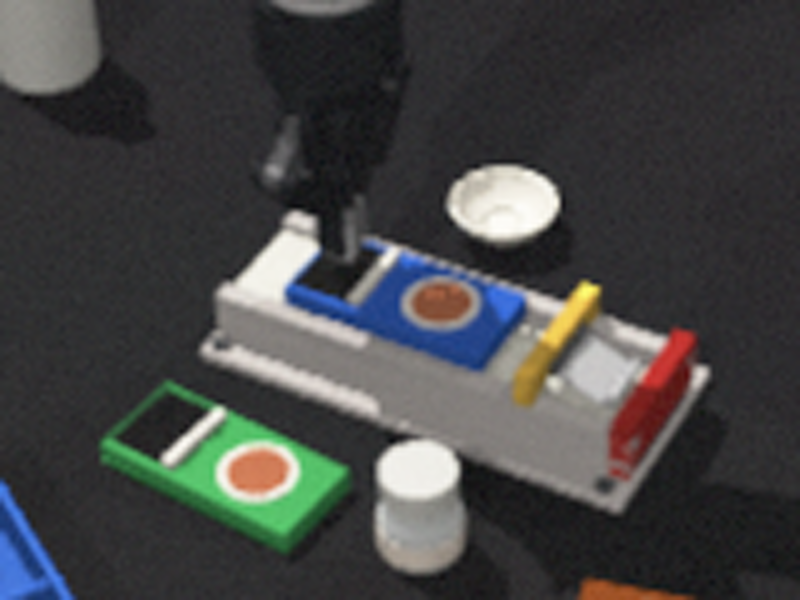

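```bash
python3 - <<'E'
from h import *
for n in ('w3','w4'):
    d=dict(np.load(f'pics/{n}.npz'));P=cloud(d)
    print(n,d['eye'])
    for k,(u,v) in dict(nosetop=(320,80),circ=(320,160),padL=(278,300),tip1=(310,306),tip2=(331,306),tip1b=(310,320),railR=(425,130),platL=(270,350)).items():
        print(k,np.median(P[v-2:v+3,u-2:u+3].reshape(-1,3),0).round(4))
E
```

```text
w3 [ 0.55194205 -0.02913357  0.22591643]
nosetop [ 0.5466 -0.0218  0.0442]
circ [ 0.5639 -0.0499  0.0452]
padL [ 0.5823 -0.1197  0.0448]
tip1 [ 0.5863 -0.093   0.0897]
tip2 [ 0.5931 -0.0889  0.0896]
tip1b [ 0.5866 -0.0931  0.0997]
railR [ 6.069e-01 -1.180e-02  2.000e-04]
platL [ 0.5966 -0.1568  0.0302]
w4 [ 0.5482551  -0.02867527  0.20078645]
nosetop [ 0.5443 -0.0225  0.0444]
circ [ 0.5593 -0.0468  0.0451]
padL [ 0.5752 -0.1071  0.0448]
tip1 [ 0.5832 -0.0929  0.0648]
tip2 [ 0.5901 -0.0888  0.0649]
tip1b [ 0.5836 -0.093   0.075 ]
railR [ 0.5962 -0.014   0.0072]
platL [ 0.588  -0.1407  0.0301]
```

```bash
python3 - <<'E'
from h import *
for n in ('w1','w3','w4'):
    d=dict(np.load(f'pics/{n}.npz'));P=cloud(d)
    print(n,[(v,P[v,310,2].round(3),P[v,331,2].round(3),d['img'][v,310].tolist()) for v in range(270,312,3)])
    print([(u,P[306,u,2].round(3)) for u in range(276,370,6)])
d=dict(np.load('pics/w4.npz'));cv2.imwrite('pics/w4c.png',cv2.resize(np.clip(d['img'][230:360,230:410,::-1].astype(int)*3,0,255).astype(np.uint8),None,fx=4,fy=4,interpolation=cv2.INTER_CUBIC))
E
```

```text
w1 [(270, np.float64(-0.001), np.float64(-0.001), [88, 85, 82]), (273, np.float64(-0.002), np.float64(-0.002), [92, 89, 85]), (276, np.float64(-0.002), np.float64(0.0), [94, 91, 86]), (279, np.float64(-0.001), np.float64(-0.001), [90, 87, 83]), (282, np.float64(-0.001), np.float64(-0.001), [86, 83, 79]), (285, np.float64(-0.001), np.float64(-0.001), [79, 76, 73]), (288, np.float64(-0.001), np.float64(-0.001), [72, 70, 68]), (291, np.float64(-0.0), np.float64(-0.002), [67, 64, 64]), (294, np.float64(-0.001), np.float64(0.001), [62, 61, 61]), (297, np.float64(0.0), np.float64(-0.002), [59, 58, 58]), (300, np.float64(-0.001), np.float64(-0.002), [58, 56, 57]), (303, np.float64(0.227), np.float64(0.226), [93, 93, 92]), (306, np.float64(0.229), np.float64(0.23), [103, 103, 103]), (309, np.float64(0.232), np.float64(0.231), [103, 101, 102])]
[(276, np.float64(-0.001)), (282, np.float64(-0.001)), (288, np.float64(-0.001)), (294, np.float64(-0.002)), (300, np.float64(-0.002)), (306, np.float64(0.23)), (312, np.float64(0.23)), (318, np.float64(0.23)), (324, np.float64(0.229)), (330, np.float6
[... 1967 characters left out ...]
oat64(0.045), np.float64(0.045), [52, 51, 55]), (300, np.float64(0.045), np.float64(0.045), [51, 51, 54]), (303, np.float64(0.064), np.float64(0.062), [87, 88, 89]), (306, np.float64(0.065), np.float64(0.065), [98, 96, 96]), (309, np.float64(0.067), np.float64(0.068), [97, 96, 97])]
[(276, np.float64(0.045)), (282, np.float64(0.045)), (288, np.float64(0.045)), (294, np.float64(0.045)), (300, np.float64(0.044)), (306, np.float64(0.065)), (312, np.float64(0.064)), (318, np.float64(0.065)), (324, np.float64(0.065)), (330, np.float64(0.065)), (336, np.float64(0.064)), (342, np.float64(0.044)), (348, np.float64(0.046)), (354, np.float64(0.044)), (360, np.float64(0.044)), (366, np.float64(0.044))]
```

View pics/w4c.png

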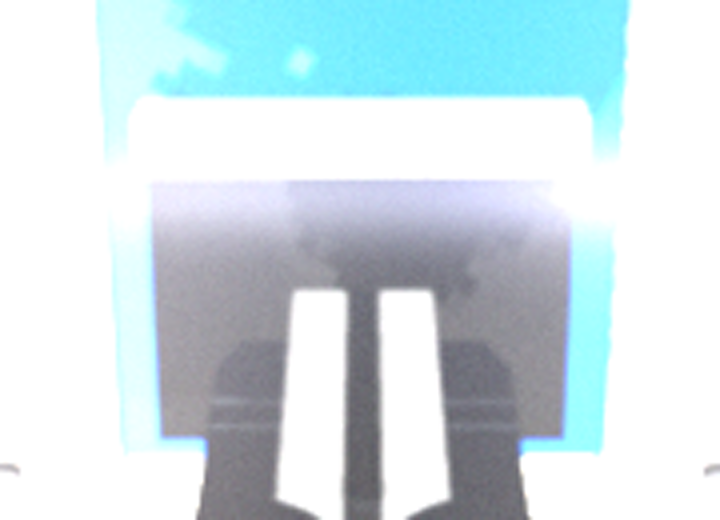

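```bash
python3 - <<'E'
from station import *
from h import *
s=sense();d=dict(np.load('pics/scene0.npz'))
print(s['t'],s['tcp_pos'],s['force'])
for dz in (0,.01,.02,.027): print(dz,(proj(d,s['tcp_pos']+np.array([0,0,dz]))-[220,170])*5)
E
```

```text
3.4333 [ 0.59210053 -0.09960277  0.03585589] [ 0.22670757  0.48552494 -0.59935362]
0 [[337.60402757 280.65478927]]
0.01 [[336.78059293 266.68312016]]
0.02 [[335.94823296 252.56001012]]
0.027 [[335.36019241 242.58240219]]
```

Neither picture agrees with the reported TCP height. Wrist depth puts the fingertips at z≈0.062 and the scene view is consistent with that, while the state says 0.036. The force is also zero, so nothing is touching yet and there is about 17 mm of air left. I'll go by the images and the force, descending in small steps.

Emit:
jog_arm([
  [0,0,-0.4,0,255],
  [0,0,-0.4,0,255],
  [0,0,-0.3,0,255],
])

```text
t: 3.68
tcp_pos: [0.5926, -0.0997, 0.0242]
tool_rot: [0.487, 0.873, 0.001, -0.002]
force: [-0.6, 0.9, -0.3]
finger_gap: -0.003
```

Emit:
jog_arm([
  [0,0,-0.3,0,255],
  [0,0,-0.2,0,255],
  [0,0,-0.2,0,255],
])

```text
t: 3.93
tcp_pos: [0.5927, -0.0998, 0.0178]
tool_rot: [0.487, 0.873, 0.0, -0.002]
force: [-1.9, 0.8, 7.6]
finger_gap: 0.003
```

```bash
python3 - <<'E'
from station import *
from h import *
d=snapshot('wrist');np.savez('pics/w5.npz',**d);cv2.imwrite('pics/w5.png',d['img'][:,:,::-1]);P=cloud(d)
s=sense();print(s['t'],s['tcp_pos'],s['force'])
for k,(u,v) in dict(nosetop=(320,90),circ=(320,180),padL=(278,300),tip1=(310,304)).items(): print(k,np.median(P[v-2:v+3,u-2:u+3].reshape(-1,3),0).round(4))
E
```

```text
3.9833 [ 0.59266668 -0.09971179  0.01768204] [-1.62393625  0.30576539  6.78436937]
nosetop [ 0.546  -0.0255  0.0388]
circ [ 0.5617 -0.0509  0.0398]
padL [ 0.5725 -0.1001  0.0395]
tip1 [ 0.583  -0.0928  0.0445]
```

View pics/w5.png

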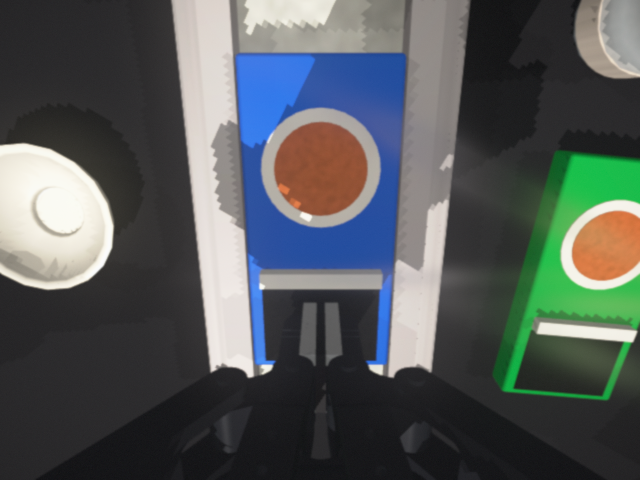

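Contact: the cassette top went from 45 to about 39.5 mm at 7 N. The fingertips at (320,303) are centred just behind the ridge, whose rear edge is at row 290. Pressing further.

Emit:
jog_arm([
  [0,0,-0.4,0,255],
  [0,0,-0.4,0,255],
  [0,0,-0.4,0,255],
])

```text
t: 4.23
tcp_pos: [0.5929, -0.0998, 0.0139]
tool_rot: [0.487, 0.874, 0.0, -0.002]
force: [-8.7, 1.7, 34.9]
finger_gap: 0.005
```

Emit:
jog_arm([
  [-0.2,0.35,-0.3,0,255],
  [-0.2,0.35,-0.3,0,255],
  [-0.2,0.35,-0.3,0,255],
])

```text
t: 4.48
tcp_pos: [0.5937, -0.0969, 0.0141]
tool_rot: [0.485, 0.875, -0.002, 0.009]
force: [-3.8, -8.5, 15.3]
finger_gap: 0.002
```

```bash
python3 - <<'E'
from station import *
from h import *
d=snapshot('wrist');np.savez('pics/w6.npz',**d);cv2.imwrite('pics/w6.png',d['img'][:,:,::-1]);P=cloud(d)
s=sense();print(s['t'],s['tcp_pos'],s['tool_rot'],s['force'],s['ft_torque'])
for k,(u,v) in dict(nosetop=(320,90),circ=(320,180),padL=(278,310),tip1=(310,304)).items(): print(k,np.median(P[v-2:v+3,u-2:u+3].reshape(-1,3),0).round(4))
E
```

```text
4.5333 [ 0.59375846 -0.09677227  0.01408355] [ 0.48463091  0.87466564 -0.00216694  0.00939161] [-3.56254964 -7.98052347 13.54446732] [-1.22605893  0.51835022  0.00381269]
nosetop [ 0.5463 -0.0227  0.0354]
circ [ 0.562  -0.0479  0.0363]
padL [ 0.5755 -0.1008  0.0357]
tip1 [ 0.5835 -0.0896  0.0406]
```

View pics/w6.png

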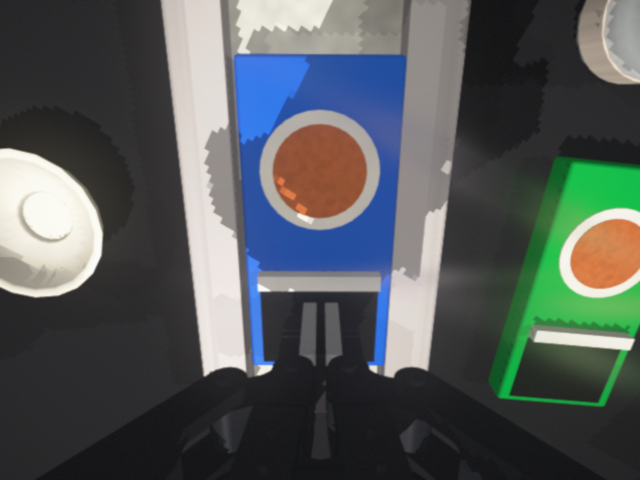

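The cassette is level at 36 mm, fully down, and moving with the tips. I'll push on with more down force and more −x.

Emit:
jog_arm([
  [-0.4,0.5,-0.4,0,255],
  [-0.4,0.5,-0.4,0,255],
  [-0.4,0.5,-0.4,0,255],
])

```text
t: 4.78
tcp_pos: [0.5945, -0.0971, 0.0143]
tool_rot: [0.481, 0.876, -0.007, 0.029]
force: [-2.4, -11.1, 18.1]
finger_gap: 0.001
```

```bash
cat > look.py <<'E'
import sys
from station import *
from h import *
n=sys.argv[1]
d=snapshot('wrist');np.savez(f'pics/{n}.npz',**d);cv2.imwrite(f'pics/{n}.png',d['img'][:,:,::-1]);P=cloud(d)
s=sense();print(s['t'],s['tcp_pos'].round(4),s['tool_rot'].round(4),s['force'].round(1),'toolz',R.from_quat(s['tool_rot']).as_matrix()[:,2].round(3))
m=masks(d['img'])['blue'];m[:,420:]=0;m[:,:200]=0
v,u=np.nonzero(m);top=P[m];print('blue rows',v.min(),v.max(),'z',np.percentile(top[:,2],[5,50,95]).round(4))
# ridge: white across pad front, detect rear edge at column of finger
g=d['img'][...].astype(int).sum(2);col=g[200:303,300:345].mean(1);j=np.argmin(np.diff(col));print('ridge rear row',200+j,'world',ray(d,322,200+j,.036).round(4))
w=ray(d,322,200+j,.036);o=np.array([.5592,-.0453]);a=np.radians(121.4);uu=np.array([np.cos(a),np.sin(a)]);vv=np.array([-uu[1],uu[0]])
print('cassette x est',(w[:2]-o)@uu+.022,'y of px',(w[:2]-o)@vv,'tcp x,y',(s['tcp_pos'][:2]-o)@uu,(s['tcp_pos'][:2]-o)@vv)
E
python3 look.py w7
```

```text
4.8333 [ 0.5943 -0.0969  0.0142] [ 0.4808  0.8763 -0.0067  0.0288] [ -3.  -11.3  16.7] toolz [ 0.044 -0.039 -0.998]
blue rows 54 363 z [0.0342 0.0352 0.0363]
ridge rear row 292 world [ 0.5858 -0.0843  0.036 ]
cassette x est -0.025094946654888386 y of px -0.0023843137019294723 tcp x,y -0.06231048723605357 -0.003120886013481254
```

View pics/w7.png

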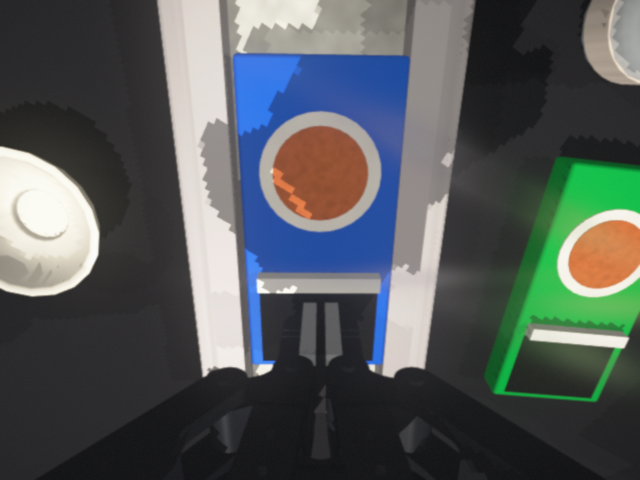

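```bash
python3 - <<'E'
from station import *
from h import *
d=dict(np.load('pics/w7.npz'));P=cloud(d)
for u,v in [(225,375),(240,375),(260,372),(385,372),(410,375),(425,378),(310,304),(295,340),(350,340),(290,362),(360,362),(310,345)]: print(u,v,P[v,u].round(4),d['img'][v,u])
d=snapshot('scene');cv2.imwrite('pics/s7.png',cv2.resize(d['img'][170:290,220:380,::-1],None,fx=5,fy=5,interpolation=cv2.INTER_CUBIC))
s=sense();print(s['q'],s['tau'],s['ft_torque'])
E
```

```text
225 375 [ 0.5614 -0.0968  0.0851] [39 37 39]
240 375 [ 0.5655 -0.097   0.0825] [38 37 41]
260 372 [ 0.5892 -0.1432  0.0206] [242 240 230]
385 372 [ 0.6304 -0.1037  0.0346] [217 208 202]
410 375 [ 0.6044 -0.0703  0.0851] [38 37 39]
425 378 [ 0.6073 -0.0681  0.0867] [36 36 38]
310 304 [ 0.5833 -0.0891  0.0402] [94 93 97]
295 340 [ 0.5807 -0.0943  0.0585] [35 36 42]
350 340 [ 0.5967 -0.0844  0.0586] [35 36 41]
290 362 [ 0.5763 -0.088   0.0793] [34 34 38]
360 362 [ 0.5944 -0.0786  0.0775] [34 35 38]
310 345 [ 0.5823 -0.0871  0.0683] [95 94 95]
[-0.33489624  0.75591506  1.66524673 -0.03632055  0.66693246 -0.87393087] [  6.86038613 -35.36967516  -5.92548966   2.07144924   0.07918578
   0.07166151] [-1.93879891  0.52866874 -0.06677385]
```

View pics/s7.png

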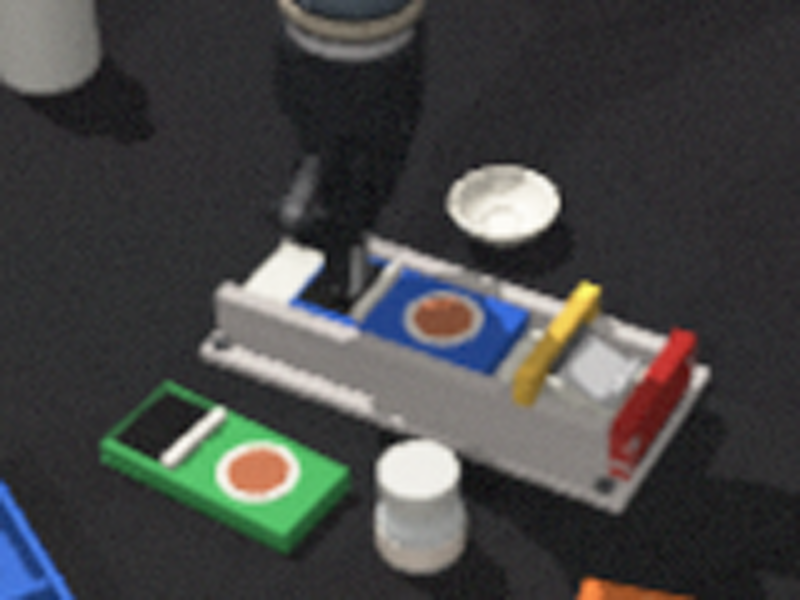

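The platform is fully down, but 8 N along the track did not break it loose. The tool is also loading the cassette sideways towards −y. I'll push harder with more −x.

Emit:
jog_arm([
  [-0.8,0.7,-0.4,0,255],
  [-0.8,0.7,-0.4,0,255],
])

```text
t: 5.05
tcp_pos: [0.5916, -0.0921, 0.0145]
tool_rot: [0.481, 0.876, -0.006, 0.045]
force: [2.1, -4.7, 14.4]
finger_gap: -0.0
```

```bash
python3 look.py w8
```

```text
5.1 [ 0.5907 -0.0911  0.0145] [ 0.4804  0.8759 -0.0058  0.0447] [ 1.7 -4.8 15.4] toolz [ 0.073 -0.053 -0.996]
blue rows 53 362 z [0.0342 0.0352 0.0363]
ridge rear row 293 world [ 0.5824 -0.0792  0.036 ]
cassette x est -0.01905935002916144 y of px -0.0021329799110153783 tcp x,y -0.055482091707681765 -0.003058754285249471
```

It's moving, from x≈−25 to −19 mm. Continuing.

Emit:
jog_arm([
  [-0.7,0.8,-0.4,0,255],
  [-0.7,0.8,-0.4,0,255],
  [-0.7,0.8,-0.4,0,255],
])

```text
t: 5.35
tcp_pos: [0.5876, -0.0807, 0.0149]
tool_rot: [0.478, 0.876, -0.006, 0.068]
force: [-0.6, -8.6, 16.6]
finger_gap: -0.002
```

```bash
python3 look.py w9
```

```text
5.4 [ 0.5868 -0.0794  0.0149] [ 0.4777  0.8759 -0.006   0.0678] [ 0.  -7.6 17.6] toolz [ 0.113 -0.075 -0.991]
blue rows 61 365 z [0.0342 0.0352 0.0363]
ridge rear row 299 world [ 0.5788 -0.0696  0.036 ]
cassette x est -0.008961025161973266 y of px -0.004114015491208926 tcp x,y -0.043506205760893375 -0.005780660181423726
```

View pics/w9.png

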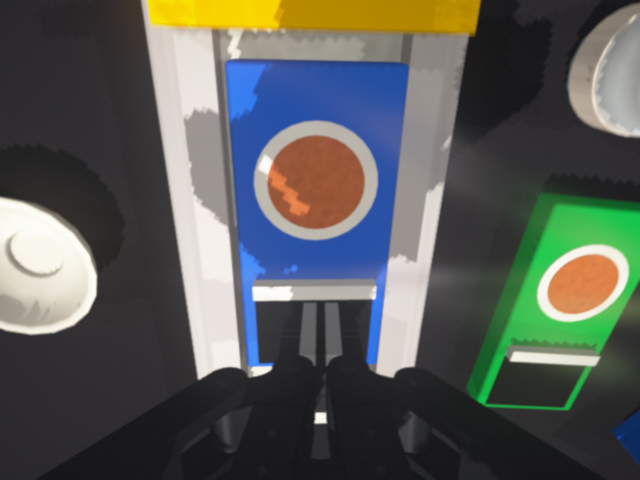

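Cassette at x≈−9 mm, with the nose about 9 mm short of the bridge. The tool's lean grows with each row spent pushing, so longer strokes in fewer rows should limit it. I'm also adding more correction towards loader +y.

Emit:
jog_arm([
  [-1.5,1.4,-0.4,0,255],
  [-1.5,1.4,-0.4,0,255],
])

```text
t: 5.57
tcp_pos: [0.5733, -0.0597, 0.0154]
tool_rot: [0.478, 0.874, -0.003, 0.087]
force: [2.6, -4.4, 14.1]
finger_gap: 0.001
```

```bash
python3 look.py w10
```

```text
5.6167 [ 0.5707 -0.0573  0.0152] [ 0.4771  0.8746 -0.0029  0.0855] [ 2.7 -2.8 17.6] toolz [ 0.147 -0.087 -0.985]
blue rows 62 365 z [0.0343 0.0352 0.0362]
ridge rear row 300 world [ 0.564  -0.0487  0.036 ]
cassette x est 0.016560710885977 y of px -0.002355880602311339 tcp x,y -0.016235661249922272 -0.0035415707603568248
```

View pics/w10.png

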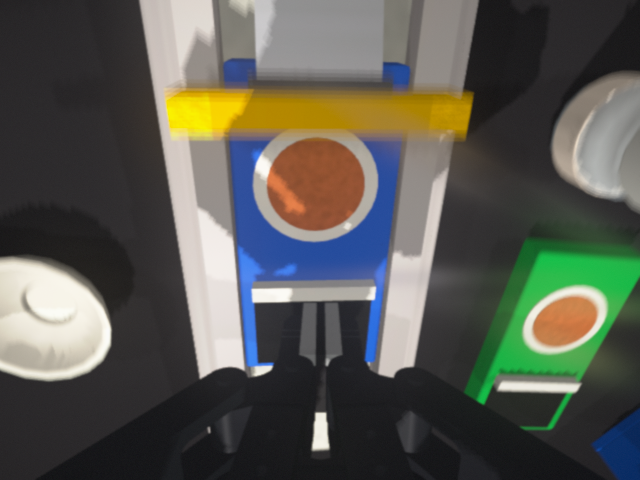

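The nose is now under the bridge (blue is visible beyond the yellow bar), at x≈17 mm. 38 mm to go.

Emit:
jog_arm([
  [-1.4,1.5,-0.5,0,255],
  [-1.2,1.3,-0.5,0,255],
])

```text
t: 5.78
tcp_pos: [0.5643, -0.0387, 0.0157]
tool_rot: [0.475, 0.873, 0.001, 0.108]
force: [-6.9, -32.5, 24.8]
finger_gap: -0.001
```

```bash
python3 look.py w11
```

```text
5.8333 [ 0.5629 -0.0372  0.0157] [0.4747 0.8735 0.0011 0.1078] [ -0.  -13.8  23.5] toolz [ 0.189 -0.1   -0.977]
blue rows 71 369 z [0.0342 0.0352 0.0362]
ridge rear row 248 world [ 0.5409 -0.0076  0.036 ]
cassette x est 0.06368308274581833 y of px -0.004036062612693921 tcp x,y 0.004945886350266513 -0.0073977429760016125
```

View pics/w11.png

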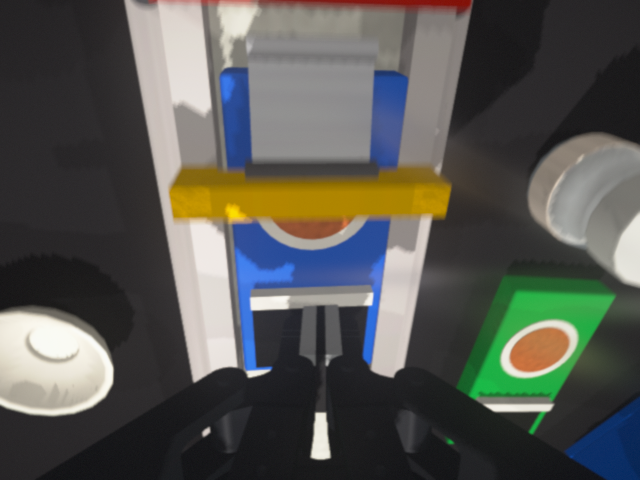

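The nose is under the leaf spring (rows 70 and up), with about 18 mm left (cassette x≈37 mm from the travel). Continuing with more −x.

Emit:
jog_arm([
  [-1.5,1.4,-0.5,0,255],
  [-1.3,1.2,-0.5,0,255],
])

```text
t: 6.0
tcp_pos: [0.5571, -0.0241, 0.0167]
tool_rot: [0.472, 0.872, 0.005, 0.132]
force: [7.2, -72.7, 2.4]
finger_gap: -0.001
```

```bash
python3 look.py w12
```

```text
6.05 [ 0.557  -0.0247  0.0166] [0.4716 0.8719 0.0046 0.1318] [  4.4 -36.5  12.9] toolz [ 0.234 -0.116 -0.965]
blue rows 83 368 z [0.0343 0.0352 0.0363]
ridge rear row 214 world [0.5246 0.0189 0.036 ]
cassette x est 0.09484342565072607 y of px -0.00396685309360865 tcp x,y 0.018721689843746732 -0.008899058521962695
```

View pics/w12.png

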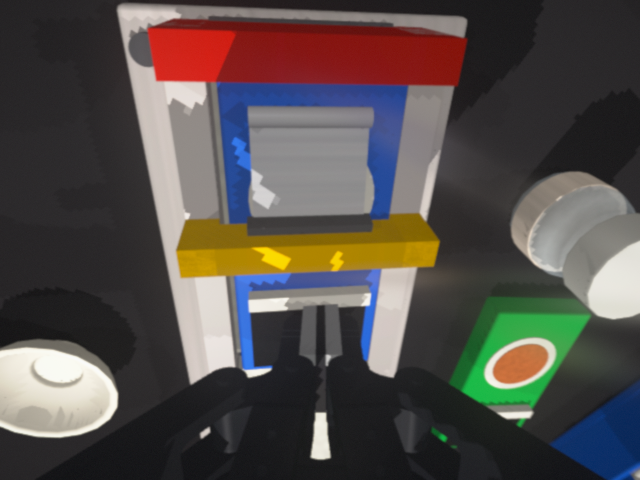

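The nose has reached the red stop (force spike on the last row). Before letting go I'll measure the cassette position and the platform height.

```bash
python3 - <<'E'
from h import *
o=np.array([.5592,-.0453]);a=np.radians(121.4);uu=np.array([np.cos(a),np.sin(a)]);vv=np.array([-uu[1],uu[0]])
d=dict(np.load('pics/w12.npz'));P=cloud(d)
L=lambda w:(((w[:2]-o)@uu).round(4),((w[:2]-o)@vv).round(4),w[2].round(4))
for k,(u,v,z) in dict(ridgeRear=(310,304,.036),ridgeRearL=(252,313,.036),bridgeRearTopL=(180,276,.054),stopface=(300,82,.044),bridgeR=(438,266,.054),tailL=(247,368,.036),noseside=(232,90,.036)).items(): print(k,L(ray(d,u,v,z)),'depth',L(P[v-2,u]),L(P[v+2,u]))
for u,v in [(258,370),(257,374),(320,420),(320,440),(210,435),(255,340)]: print(u,v,L(P[v,u]),d['img'][v,u])
E
```

```text
ridgeRear (np.float64(0.0329), np.float64(-0.0012), np.float64(0.036)) depth (np.float64(0.0376), np.float64(-0.0005), np.float64(0.0402)) (np.float64(0.0366), np.float64(-0.0004), np.float64(0.0413))
ridgeRearL (np.float64(0.0299), np.float64(0.0214), np.float64(0.036)) depth (np.float64(0.0358), np.float64(0.0211), np.float64(0.0414)) (np.float64(0.0282), np.float64(0.0215), np.float64(0.0352))
bridgeRearTopL (np.float64(0.0625), np.float64(0.0413), np.float64(0.054)) depth (np.float64(0.0626), np.float64(0.0414), np.float64(0.0531)) (np.float64(0.0267), np.float64(0.0532), np.float64(0.007))
stopface (np.float64(0.1168), np.float64(0.0051), np.float64(0.044)) depth (np.float64(0.1171), np.float64(0.005), np.float64(0.043)) (np.float64(0.1146), np.float64(0.0043), np.float64(0.0348))
bridgeR (np.float64(0.0621), np.float64(-0.0407), np.float64(0.054)) depth (np.float64(0.0232), np.float64(-0.0703), np.float64(0.0)) (np.float64(0.0193), np.float64(-0.0718), np.float64(-0.0018))
tailL (np.float64(-0.001), np.float64(0.0248), np.float64(0.036)) depth (np.float64(0.1379), np.float64(0.0157), np.float64(0.1559)) (np.float64(-0.009), np.float64(0.0253), np.float64(0.0303))
noseside (np.float64(0.1128), np.float64(0.0234), np.float64(0.036)) depth (np.float64(0.1132), np.float64(0.0234), np.float64(0.0351)) (np.float64(0.112), np.float64(0.0235), np.float64(0.0345))
258 370 (np.float64(-0.0096), np.float64(0.0205), np.float64(0.0302)) [241 241 234]
257 374 (np.float64(-0.0117), np.float64(0.021), np.float64(0.0307)) [237 235 225]
320 420 (np.float64(-0.0515), np.float64(-0.0098), np.float64(0.0299)) [240 237 227]
320 440 (np.float64(-0.0692), np.float64(-0.0106), np.float64(0.03)) [237 235 223]
210 435 (np.float64(0.0266), np.float64(0.0332), np.float64(0.0833)) [25 26 28]
255 340 (np.float64(0.015), np.float64(0.0208), np.float64(0.0357)) [49 48 52]
```

The platform is up behind the cassette (30 mm, the same as the initial reading), and the tail is past it. Releasing gently, then backing up and away.

Emit:
jog_arm([
  [0.1,-0.2,0.1,0,255],
  [0.1,-0.2,0.4,0,255],
  [0.1,-0.2,0.8,0,255],
  [0,0,1.0,0,255],
])

```text
t: 6.38
tcp_pos: [0.5652, -0.0368, 0.0426]
tool_rot: [0.474, 0.87, 0.005, 0.136]
force: [-0.1, -0.8, 0.6]
finger_gap: -0.004
```

```bash
python3 look.py w13
```

```text
6.4333 [ 0.5661 -0.0366  0.0445] [0.4732 0.8701 0.0055 0.1378] [ 0.5 -1.   1.1] toolz [ 0.245 -0.121 -0.962]
blue rows 13 303 z [0.0342 0.0352 0.0363]
ridge rear row 241 world [ 0.5511 -0.0143  0.036 ]
cassette x est 0.052678834149791666 y of px -0.009285107551587074 tcp x,y 0.0038491754902146096 -0.010479029706710498
```

View pics/w13.png

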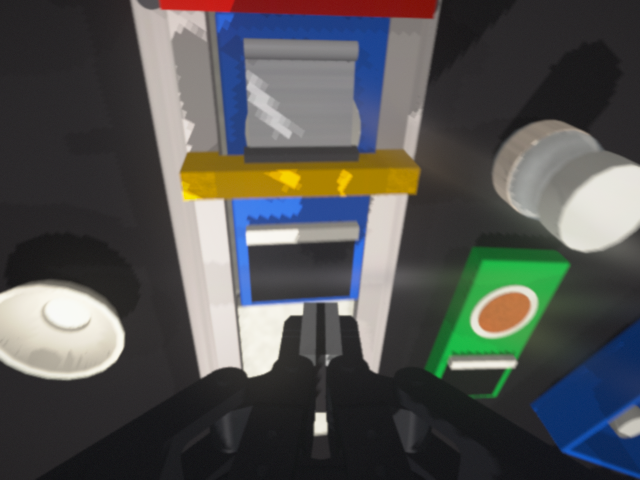

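Free of the cassette, and it stays home: nose at the red stop, leaf spring on top, raised platform behind the tail. Now I'll raise the arm well clear and check again.

Emit:
jog_arm([
  [0.2,-0.4,2,0,255],
  [0.2,-0.4,3,0,255],
  [0,0,3,0,255],
  [0,0,3,0,255],
  [0,0,2,0,255],
  [0,0,0,0,255],
  [0,0,0,0,255],
])

```text
t: 7.02
tcp_pos: [0.5639, -0.0383, 0.1781]
tool_rot: [0.471, 0.872, 0.006, 0.132]
force: [0.4, 0.0, -0.7]
finger_gap: 0.001
```

```bash
python3 look.py w14; python3 - <<'E'
from station import *
from h import *
d=snapshot('scene');cv2.imwrite('pics/s14.png',cv2.resize(d['img'][170:290,220:380,::-1],None,fx=5,fy=5,interpolation=cv2.INTER_CUBIC))
d=dict(np.load('pics/w14.npz'))
E
```

```text
7.0667 [ 0.564  -0.0383  0.1779] [0.4712 0.8721 0.0059 0.132 ] [-0.  -0.5  0.9] toolz [ 0.236 -0.114 -0.965]
blue rows 0 182 z [0.034  0.0352 0.0364]
ridge rear row 295 world [ 0.647  -0.1253  0.036 ]
cassette x est -0.09205498299079762 y of px -0.03327436480998483 tcp x,y 0.003460218842231993 -0.0077709427961185065
```

View pics/w14.png

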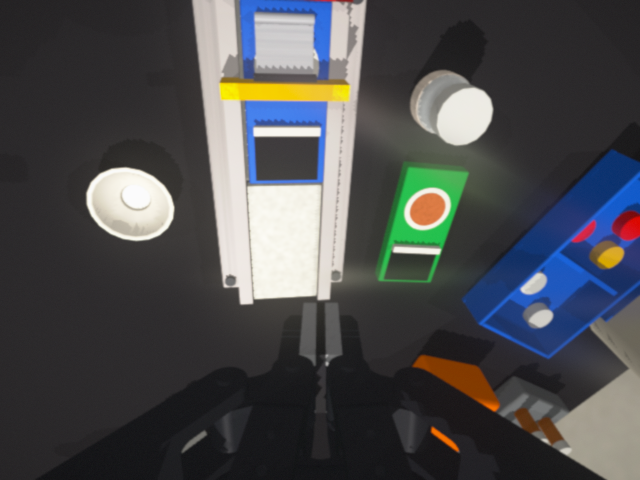

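View pics/s14.png

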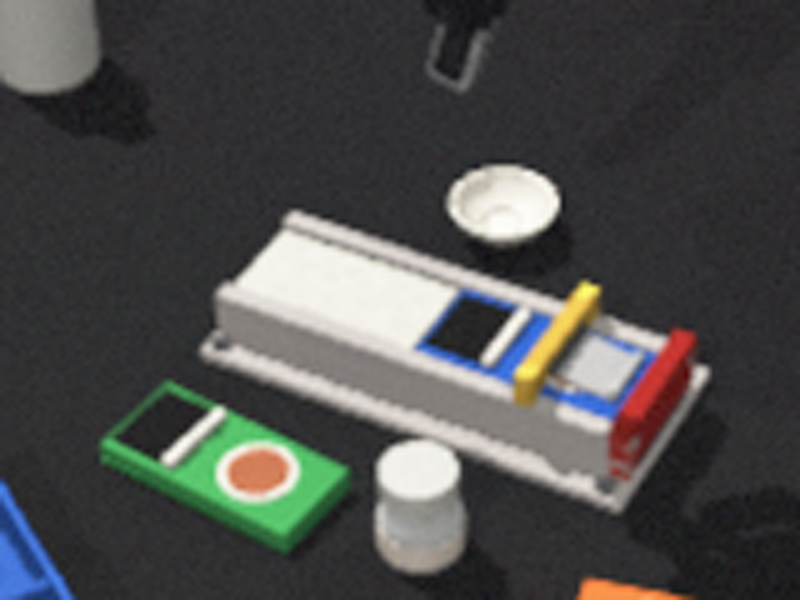

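Both views show the cassette home, the platform up, and the spare, jar and dish where they were. One last numeric check relative to the bridge before handing in.

```bash
python3 - <<'E'
from h import *
d=dict(np.load('pics/w14.npz'));P=cloud(d)
cv2.imwrite('pics/w14c.png',cv2.resize(d['img'][0:200,190:390,::-1],None,fx=3,fy=3,interpolation=cv2.INTER_CUBIC))
a=np.radians(121.4);uu=np.array([np.cos(a),np.sin(a)]);vv=np.array([-uu[1],uu[0]])
X=lambda u,v,z:ray(d,u,v,z)[:2]@uu
b=X(285,98,.054)
print('bridge rear edge',b,'ridge rear-bridge',X(286,136,.036)-b,'(want -27)','tail-bridge',X(285,184,.036)-b,'(want -65)')
print('platform z',np.median(P[200:280,260:305,2]),'cassette top z tail',np.median(P[145:175,265:310,2]),'near nose',np.median(P[5:40,244:249,2]))
E
```

```text
bridge rear edge -0.2671061724620498 ridge rear-bridge -0.03003599483754965 (want -27) tail-bridge -0.06685714782278185 (want -65)
platform z 0.030179438356350313 cassette top z tail 0.035863080179344003 near nose 0.03506707041494961
```

View pics/w14c.png

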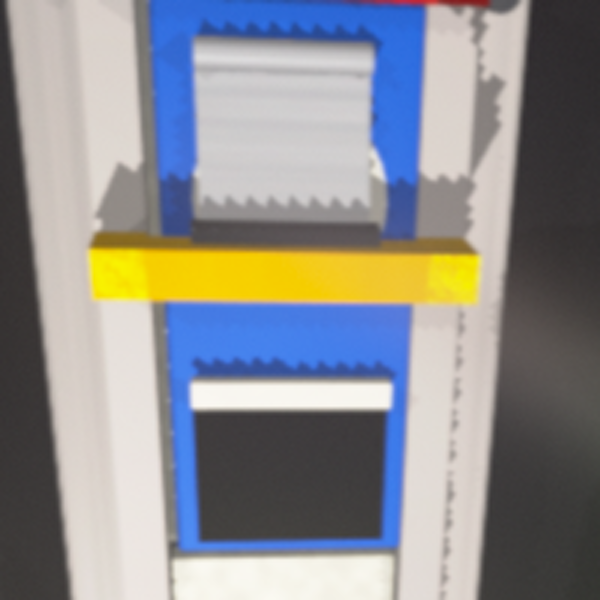

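```bash
python3 - <<'E'
from station import *
print(sign_off())
s=sense();print(s['t'],s['force'])
E
```

```text
the job is handed in; nothing more can be done
None
the job is handed in; nothing more can be done
```

I pressed the blue cassette down on its pad and slid it under the bridge and the drag spring to the red end stop. I then lifted clear and handed in after about 7 s; no verdict is reported.

**Last checks:**
- **Platform:** it is up behind the cassette, at 30.2 mm, the same as my reading at the start.
- **Cassette:** its top is level at 35–36 mm. The tail and ridge measure 65–67 mm and 28–30 mm behind the bridge's rear edge, against 65 and 27 mm nominal. That puts it at about x = 52–55 mm, inside the allowed range. The nose meets the stop and the leaf spring lies on top.
- **Neighbours:** the spare, jar and dish look unmoved in the pictures. I did not check the flasks and wash bottle again, but the arm did not go near them after the first approach.
- **Arm:** it is free, with no force on the tool.

**What disagreed or went imperfectly:**
- **Fingertip height:** the shut fingertips were about 27 mm higher than the reported TCP, so I judged contact from the images and the force.
- **Tool lean:** the tool leaned about 15° while pushing, so I used fewer, longer strokes.
- **Force at the stop:** it peaked at about 73 N in the readings, under the 120 N limit.

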